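# Slide the thin pattern over the stone's edge and put it back in its cradle

### The job

Put the flat gold-coloured cutting pattern away in its wooden cradle, seated flat inside the rim with its tab out through the front gap. It is too thin to pick up off the polished stone: pressing on it only lightly, slide it flat along the stone towards the robot until at least half of its tab overhangs the front edge, then take it by the tab, lift it clear and set it down gently in the cradle. Do not pry it up, press hard on it or the stone, or drop it, and leave the small weight on the stone and the red spool behind the cradle where they stand.

Things in the scene. Friction and masses are not known exactly. Their poses are not given: they have to be found in the camera images.
- pattern_mid (a point): Centre, half-way up, of the square part of the gold-coloured aluminium cutting pattern: a flat paddle 3 mm thick, its square 100 x 100 mm with a straight tab 24 mm wide and 60 mm long out of the middle of one side (160 mm long in all). It starts flat on the stone, tab towards the robot's side. x runs from tab to square (the tab points to -x), z up. Its balance point is about 10 mm from here towards the tab.
- tab_mid (a point): Centre of the pattern's tab, half-way up: 80 mm from pattern_mid along the pattern's -x, 30 mm from the tab's free end; same axes. Once it overhangs the stone, the tab can be taken from above by its two long sides, 24 mm apart, with fingertips reaching below it.
- stone_edge (a point): Middle of the top front edge (towards the robot) of the polished pale stone slab, fixed to the bench: 240 mm deep, 270 mm wide, its top 50 to 55 mm above the bench. x points from the edge into the stone, y along the edge, z up; the front face below the edge is upright and free.
- cradle_floor (a point): Middle of the floor of the dark wooden cradle, fixed: a block 122 x 122 mm, floor 40 mm above the bench, rim 8 mm thick and 6 mm high round it, 106 x 106 mm inside, with a 40 mm gap in the middle of the front (-x) rim for the tab. x points from the gap to the back, z up. Seated, pattern_mid is 1.5 mm above this point, x the same way, and the tab's outer 49 mm hang free in front.
- spool_red: Red cone spool of thread, 44 mm across, 72 mm tall, standing behind the cradle; stays there. Origin: centre of its foot.
- weight: Small dark steel pattern weight, 22 mm across, 34 mm tall, standing on a back corner of the stone; stays there. Origin: centre of its foot.
- pattern: The gold-coloured pattern as a whole, 0.08 to 0.15 kg; origin on its underside, 1.5 mm below pattern_mid, same axes. Too thin to be taken up off the flat stone; with fingertips pressing lightly on the middle of the square (5 to 10 N down) it slides along with them, with little or no slip. Both it and the polished stone suffer from hard pressing (over about 20 N).
- stone: The stone slab as a whole; origin under its centre, about 50 to 55 mm below its top and 120 mm behind its front edge.
- cradle: The wooden cradle as a whole; origin under its centre at bench level.
Not all that is in view belongs to the job. Of the things like the pattern, leave any that is orange or pink; of the rest the larger one is meant.

How it is judged:
On the way, in this order (a step that is already met when the one before it is completed fails the run):
1. the pattern lies flat on the stone with at least half of its tab (30 mm) past the front edge (x of tab_mid in the frame of stone_edge below 0 m and angle between pattern_mid's own z axis and vertical below 0.04 rad and contact force between pattern and stone above 0.2 N and z of each of tab_mid, pattern_mid in the frame of stone_edge below 0.005 m), for 0.2 s.
2. the pattern is held by the fingers, lifted clear of the stone (contact force between pattern and stone below 0.05 N and contact force between the fingers and pattern above 2 N and height (world z) of tab_mid above 0.07 m), for 0.2 s.
At the end, for the whole second after the job is handed in: The pattern lies still and flat (within 0.03 rad) on the cradle's floor inside the rim: its centre within 6 mm of the floor's centre seen from above and less than 3.5 mm above the floor, its tab out through the front gap, and the fingers have let go of it (horizontal distance between pattern_mid and cradle_floor below 0.006 m and z of pattern_mid in the frame of cradle_floor between -0.001 and 0.0035 m and x of tab_mid in the frame of cradle_floor below -0.06 m and angle between pattern_mid's own z axis and vertical below 0.03 rad and linear speed of pattern below 0.01 m/s and contact force between the fingers and pattern below 0.1 N); the robot touches nothing.
It fails at once if the pattern is pressed against the stone, or the robot presses on the stone itself, with more than 20 N (contact force between any of pattern, the arm, the fingers and stone above 20 N).
It fails at once if the pattern is dropped or forced into the cradle with more than 25 N (contact force between pattern and cradle above 25 N).
It fails at once if the pattern falls on the bench (height (world z) of pattern_mid below 0.025 m).
It fails at once if the pattern is lifted or pried up off the stone before its tab overhangs the edge (z of tab_mid in the frame of stone_edge between 0.009 and 0.03 m and x of tab_mid in the frame of stone_edge between 0.012 and 0.2 m and y of tab_mid in the frame of stone_edge between -0.12 and 0.12 m).
It fails at once if the red spool or the pattern weight is moved by more than 30 mm (distance of any of spool_red, weight from where it was at the start of the episode above 0.03 m).
It also fails if it takes over 61 s, if anything falls off the work surface, if the arm or the gripper's body presses on something with over 40 N, if the wrist force passes 120 N, or if a joint passes its speed limit or range.

### The arm

A 6-joint arm with a two-finger parallel gripper is mounted at the origin on the work surface. World frame = base frame: x ahead of the robot, y to its left, z up, the work surface at z = 0. Lengths are in m, angles in rad, forces in N, time in s.
With the tool pointing down it reaches from about 0.35 to 0.875 m from the base axis. Payload 15.5 kg.
Tool frame: the origin (TCP) lies between the finger pads; the fingertips stand 22 mm ahead of it and the grasp point (between the pads) lies 3 mm ahead of it; z points along the fingers, y is the line along which they close (so a half turn about z gives the same grasp; the last joint's range is limited). The gripper opens to 85 mm and grips with 20 to 120 N. Pads are 22 mm wide; open, the fingers measure 114 mm over their backs; the gripper's body (76 mm by 85 mm) begins 54 mm behind the grasp point. The pads swing forward as they close: fully open they stand 13 mm farther back than shut.
Start: joints at [1.129, 0.494, 1.345, -0, 1.302, -0.096], TCP at [0.212, 0.588, 0.253] pointing down, gripper open.
Joint ranges: [-2.91, 2.91], [-0.82, 2.16], [0.22, 2.67], [-1.22, 4.37], [0.12, 2.79], [-3.08, 3.08]. Speed limits (rad/s): [1.89, 1.89, 2.57, 3.01, 3.01, 3.01].

### API

Orientations are given as a rotation vector (axis times angle).
In Python, from bench import status, imaging, sign_off gives the robot as it stands.
- The arm moves only by the tool apply_moves, never from a script. Its argument "motion" is a list of rows, each a list of 3 entries, a list of its own where there are three numbers: the shift along the tool's x, y, z in m, then the turn, a rotation vector about the tool's x, y, z in degrees, then the opening, from 0 (shut) to 1 (fully open). A call has 1 to 20 rows; each row shifts and turns the commanded pose from where the row before left it, along the tool's axes as they then stand; what a row does not reach is not made up. A row lasts 1/10 s, in which the tool goes at most 50 mm and 8.59 degrees, less where a joint would pass 70% of its speed; a pose out of reach is approached as far as the arm can. A call with a gripper value outside its range is refused whole. The fingers move at their own pace and stop on an object; "force" is the grip in N (left out, the last holds). Time passes only in rows, so rows that do not move let the fingers close. It gives the time, the measured TCP pose, the force, the opening and the grip force at its end, in the units of the state.
- status.observe(): the state, without advancing time (a new reading comes with each control period).
- imaging.get_image(name): name is "scene" or "top" or "wrist"; returns the picture (384x512x3 uint8, blue, green, red); there is no depth.
- imaging.camera_info(name): a dict with "camera_matrix" (3x3 intrinsics, pixels), "world_to_cam" (4x4, takes a point from world to camera coordinates); the wrist camera has in their place "tool_from_camera" (4x4, takes a point from camera to tool coordinates, whose origin is the TCP and whose axes are the flange's). Camera axes: x right, y up, looking along -z (the intrinsics and any distortion apply to the point x, -y, -z); pixel columns grow to the right and rows downward; lengths in m; the calibration is good to about 2 mm. A picture is of the moment at which its call begins: read the wrist's pose just before it. camera_info takes no time and is no camera call.
- sign_off(): hands the job in; it is judged then, once.
Trained networks look in the newest picture that a camera, given by its name, has taken for a name from the list of things; names that differ only in an ending like _2 or _b are one class to them, and where a whole thing is asked for, a point or a joint stands for the part that bears it (a point fixed in the world has none). Each returns a list of dicts, best first, with "p" (0 to 1); they miss things now and then, are a little off and sometimes report something else, mostly with a low value. They report only what shows in the picture. A call takes as long as a camera call. They do not tell look-alikes from the thing itself.
- imaging.spot_in(camera, thing): "rect" ([left, top, right, bottom] as shares, 0 to 1, of the picture: columns of its width, rows of its height, round what is visible of it).
- imaging.masks_of(camera, thing): "pixels" (384x512 bool, what is visible of it) and "rect" ([left, top, right, bottom] as shares, 0 to 1, of the picture: columns of its width, rows of its height, round what is visible of it).
- imaging.pinpoint(camera, thing): "at" ([row, column] as shares, 0 to 1, of the picture: columns of its width, rows of its height: a listed point, or the origin of a listed thing).
The state is a dict: "clock": time; "qpos": joint angles; "joint_velocities": joint speeds; "tau": joint torques, N m; "tcp_pos": TCP position; "tool_rot": TCP orientation; "force": force on the tool from outside, world axes, zero at the start; "wrist_torque": the same for the moment, N m; "grip_width": finger opening in m; "grip_force": force on a finger pad.
Only numpy, scipy, OpenCV 4.12 (cv2) and the standard library are available. Lean on these libraries where they do the work, as an engineer would, in place of code of your own. Each camera call takes 0.05 s, during which the arm holds its last target. There are 200 camera calls.

## Working session

There is one attempt and no reset: what is moved stays moved. The work goes in short steps, Python scripts to look and compute and a tool call to move; the robot and the scene stay as the last step left them, time stands still between calls to the robot, and variables do not carry over. Pictures are saved under pics/ and viewed, at most 12 in all, crops included, and the job is handed in when it is done.

Besides the shell and the picture viewer there is one more tool, called after ">>>" as name(argument=value, ...), one argument or row to a line, values as JSON. apply_moves: Moves the arm, as the interface text tells. Its arguments: {"type":"object","properties":{"motion":{"type":"array","items":{"type":"array"}},"force":{"type":"number"}},"required":["motion"]}

```bash
mkdir -p pics
cat > h.py <<'E'
import numpy as np, cv2
from scipy.spatial.transform import Rotation as R
from bench import status, imaging
def ray(cam,px,st=None):
    ci=imaging.camera_info(cam);K=np.array(ci['camera_matrix'])
    d=np.linalg.inv(K)@[px[0],px[1],1]; d=np.array([d[0],-d[1],-d[2]])
    if cam=='wrist':
        T=np.array(ci['tool_from_camera']);W=np.eye(4);W[:3,:3]=R.from_rotvec(st['tool_rot']).as_matrix();W[:3,3]=st['tcp_pos'];M=W@T
    else: M=np.linalg.inv(np.array(ci['world_to_cam']))
    return M[:3,3],M[:3,:3]@d
def at_z(cam,px,z,st=None):
    o,d=ray(cam,px,st);return o+d*(z-o[2])/d[2]
E
python3 - <<'E'
from h import *
s=status.observe();print(s)
for c in('scene','top'):
    im=imaging.get_image(c);cv2.imwrite(f'pics/{c}0.png',im)
    print(imaging.camera_info(c))
    for t in('pattern_mid','tab_mid','stone_edge','cradle_floor','spool_red','weight'):
        print(c,t,[(round(r['p'],2),round(r['at'][1]*512,1),round(r['at'][0]*384,1)) for r in imaging.pinpoint(c,t)[:4]])
E
```

```text
{'clock': 0.0, 'qpos': array([ 1.12951016e+00,  4.94189394e-01,  1.34613712e+00, -8.46155848e-06,
        1.30247400e+00, -9.55134715e-02]), 'joint_velocities': array([ 0.00205037,  0.00216944, -0.00047095,  0.00074683,  0.00017619,
        0.00067994]), 'tau': array([ 7.73687916e-04, -8.82172179e+01, -3.83881080e+01, -2.63092596e-05,
        1.01863270e-02, -1.62744104e-04]), 'tcp_pos': array([0.21169374, 0.58770768, 0.25269434]), 'tool_rot': array([-5.40379496e-01, -3.09445116e+00,  1.83259115e-03]), 'force': array([-0.13425548,  0.39338948,  0.32788773]), 'wrist_torque': array([0.07753803, 0.02138691, 0.04033167]), 'grip_force': 0.0, 'grip_width': 0.08536100201237158}
{'camera_matrix': array([[384.74578278,   0.        , 251.62652843],
       [  0.        , 384.74578278, 195.22323422],
       [  0.        ,   0.        ,   1.        ]]), 'world_to_cam': array([[ 0.47104675,  0.88209913,  0.00401059, -0.15170935],
       [-0.55209202,  0.29126869,  0.78125345,  0.23300056],
       [ 0.68797483, -0.37022111,  0.62420106, -1.27638897],
       [ 0.        ,  0.        ,  0.        ,  
[... 427 characters left out ...]
  , 499.12274175, 195.63724167],
       [  0.        ,   0.        ,   1.        ]]), 'world_to_cam': array([[-0.00974444, -0.99994787, -0.00305041, -0.04113374],
       [ 0.98712519, -0.01010645,  0.15962994, -0.45860486],
       [-0.15965245, -0.00145563,  0.98717221, -1.3188149 ],
       [ 0.        ,  0.        ,  0.        ,  1.        ]])}
top pattern_mid [(0.96, 325.7, 143.7), (0.94, 213.5, 106.1), (0.7, 227.5, 178.2), (0.55, 372.3, 291.7)]
top tab_mid [(0.91, 216.4, 163.3), (0.91, 237.6, 101.4), (0.8, 379.0, 313.9), (0.62, 329.7, 172.0)]
top stone_edge [(0.83, 329.1, 202.6)]
top cradle_floor [(0.62, 150.8, 154.1)]
top spool_red [(0.56, 159.8, 117.2)]
top weight [(0.39, 355.6, 116.8)]
```

View pics/top0.png

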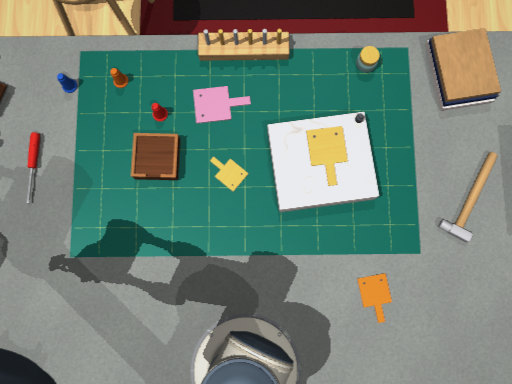

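View pics/scene0.png

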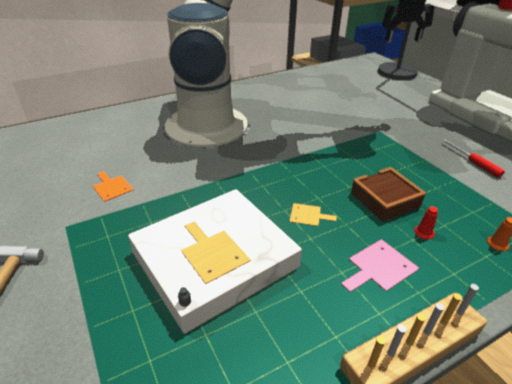

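The top view shows the gold pattern on the stone at about (327,146), with its tab down at (332,175). The weight is at (360,118), the cradle at (156,156) and the spool at (159,112). The small yellow, pink and orange paddles are decoys. The scene view agrees: pattern (215,256), cradle (388,190).

```bash
cat >> h.py <<'E'
from scipy.optimize import least_squares
def rect(x0,x1,y0,y1): return np.array([(x0,y0),(x1,y0),(x1,y1),(x0,y1)],float)
PAT=np.array([(-.05,-.05),(.05,-.05),(.05,.05),(-.05,.05),(-.05,.012),(-.11,.012),(-.11,-.012),(-.05,-.012)])
def sd(poly,P):
    A=poly;B=np.roll(poly,-1,0);d=B-A
    t=np.clip(((P[:,None]-A)*d).sum(2)/(d**2).sum(1),0,1)
    return np.linalg.norm(P[:,None]-A-t[...,None]*d,axis=2).min(1)
def fit(poly,mask,cam,z,guess,st=None):
    cs,_=cv2.findContours(mask.astype(np.uint8),cv2.RETR_EXTERNAL,cv2.CHAIN_APPROX_NONE)
    c=max(cs,key=cv2.contourArea)[:,0].astype(float)
    c=c[(c[:,0]>1)&(c[:,0]<510)&(c[:,1]>1)&(c[:,1]<382)]
    W=np.array([at_z(cam,p,z,st)[:2] for p in c])
    def f(q):
        co,si=np.cos(q[2]),np.sin(q[2]);return sd(poly,(W-q[:2])@np.array([[co,-si],[si,co]]))
    r=least_squares(f,guess,loss='soft_l1',f_scale=.002)
    return r.x,np.sqrt(np.mean(f(r.x)**2))
def mask_at(cam,thing,px):
    for m in imaging.masks_of(cam,thing):
        if m['pixels'][int(px[1]),int(px[0])]: return m['pixels']
E
python3 - <<'E'
from h import *
for cam,pp,cp,sp in (('top',(327,146),(156,156),(290,160)),('scene',(214,256),(388,190),(160,245))):
    im=imaging.get_image(cam)
    for t,poly,px,zz in (('pattern',PAT,pp,(.053,.058)),('cradle',rect(-.061,.061,-.061,.061),cp,(.046,)),('stone',rect(0,.24,-.135,.135),sp,(.05,.055))):
        m=mask_at(cam,t,px)
        if m is None: print(cam,t,None);continue
        np.save(f'm_{cam}_{t}.npy',m)
        for z in zz:
            g=list(at_z(cam,px,z)[:2])+[0.]
            if t=='stone': g[0]-=.12
            print(cam,t,z,m.sum(),*[np.round(v,4) for v in fit(poly,m,cam,z,g)])
    print({t:np.round(at_z(cam,px,0),3) for t,px in dict(weight=(360,120),spool=(160,117)).items()} if cam=='top' else '')
E
```

```text
top pattern 0.053 1520 [ 0.5924 -0.2259  0.1127] 0.0014
top pattern 0.058 1520 [ 0.5911 -0.2253  0.1125] 0.0015
top cradle 0.046 2198 [ 0.5693  0.2414 -0.0524] 0.0031
top stone 0.05 7373 [ 0.4313 -0.2277  0.125 ] 0.0036
top stone 0.055 7373 [ 0.4302 -0.2272  0.1259] 0.0035
{'weight': array([ 0.68, -0.33,  0.  ]), 'spool': array([0.695, 0.242, 0.   ])}
scene pattern 0.053 2168 [ 0.5908 -0.2247  0.1146] 0.0017
scene pattern 0.058 2168 [ 0.5949 -0.2263  0.1134] 0.002
scene cradle 0.046 2572 [0.592  0.2246 0.0377] 0.0175
scene stone 0.05 11660 [ 0.4561 -0.2336  0.129 ] 0.012
scene stone 0.055 11660 [ 0.4596 -0.235   0.1323] 0.0108
```

```bash
cat >> h.py <<'E'
def yaw(st=None):
    st=st or status.observe();M=R.from_rotvec(st['tool_rot']).as_matrix();return np.arctan2(M[1,1],M[0,1])-np.pi/2
def go(target,yw,tr=None):
    """print turn about tool z (deg), then shift mm in the turned tool axes"""
    st=status.observe();M=R.from_rotvec(st['tool_rot']).as_matrix();t=-np.degrees(yw-yaw(st))
    c,s=np.cos(yw),np.sin(yw);T=np.array([[-c,-s,0],[-s,c,0],[0,0,-1]]).T
    print('tilt',np.round(M[:,2],4),'turn',round(t,2),'shift mm',np.round(1000*T.T@(np.array(target)-st['tcp_pos']),1))
E
python3 - <<'E'
from h import *
ci=imaging.camera_info('wrist');print(np.round(ci['tool_from_camera'],3),np.round(ci['camera_matrix'],0))
go((.53,.24,.28),0)
go((.53,.24,.28),.115)
E
```

```text
[[-0.001  0.953  0.303  0.078]
 [ 1.     0.001  0.    -0.   ]
 [ 0.     0.303 -0.953 -0.12 ]
 [ 0.     0.     0.     1.   ]] [[280.   0. 255.]
 [  0. 280. 192.]
 [  0.   0.   1.]]
tilt [-0.  0. -1.] turn -19.81 shift mm [-318.2 -348.   -26.7]
tilt [-0.  0. -1.] turn -26.4 shift mm [-276.2 -382.2  -26.7]
```

>>> apply_moves(
  motion=[
    [[0,0,-0.009],[0,0,-6.6],1],
    [[0,0,-0.009],[0,0,-6.6],1],
    [[0,0,-0.009],[0,0,-6.6],1],
    [[-0.032,-0.035,0],[0,0,0],1],
    [[-0.032,-0.035,0],[0,0,0],1],
    [[-0.032,-0.035,0],[0,0,0],1],
    [[-0.032,-0.035,0],[0,0,0],1],
    [[-0.032,-0.035,0],[0,0,0],1],
    [[-0.032,-0.035,0],[0,0,0],1],
    [[-0.032,-0.035,0],[0,0,0],1],
    [[-0.032,-0.035,0],[0,0,0],1],
    [[-0.032,-0.035,0],[0,0,0],1],
    [[-0.032,-0.035,0],[0,0,0],1],
    [[0,0,0],[0,0,0],1],
    [[0,0,0],[0,0,0],1],
  ],
)

```text
clock: 2.6
tcp_pos: [0.5322, 0.2371, 0.2801]
tool_rot: [-0.004, -3.141, -0.0]
force: [-0.9, 0.0, 0.6]
grip_width: 0.0853
grip_force: 0.0
```

Run:
```python
from h import *
s=status.observe();print(s['clock'],s['tcp_pos'],yaw(s),s['force'],np.abs(s['joint_velocities']).max())
im=imaging.get_image('wrist');cv2.imwrite('pics/w1.png',im)
print(imaging.pinpoint('wrist','cradle_floor')[:2])
for m in imaging.masks_of('wrist','cradle')[:2]:
    print(m['p'],m['rect']);np.save('m_w_cradle.npy',m['pixels'])
    print(fit(rect(-.061,.061,-.061,.061),m['pixels'],'wrist',.046,[.57,.24,0],s))
go((.54,-.215,.28),.115)
```

```text
2.6 [0.53220594 0.23711852 0.28009718] -0.002356284665859132 [-0.89093154  0.0149938   0.64037198] 0.043088444001809424
[{'at': [0.5141, 0.5051], 'p': 0.87}]
0.87 [0.4225, 0.3667, 0.6041, 0.6232]
(array([ 0.56949303,  0.24470111, -0.03771541]), np.float64(0.0016743119999412007))
tilt [-3.e-04  1.e-04 -1.e+00] turn -6.54 shift mm [ 4.310e+01 -4.518e+02  3.000e-01]
```

View pics/w1.png

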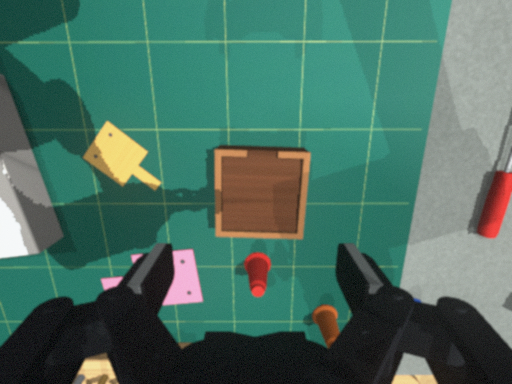

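The wrist view shows the cradle at (262,194), with its gap at the top (264,153) facing the robot and the red spool behind it at (258,270). I'll overlay the fitted model to check it.

```bash
cat >> h.py <<'E'
def proj(cam,P,st=None):
    ci=imaging.camera_info(cam);K=np.array(ci['camera_matrix']);P=np.atleast_2d(P)
    if cam=='wrist':
        W=np.eye(4);W[:3,:3]=R.from_rotvec(st['tool_rot']).as_matrix();W[:3,3]=st['tcp_pos'];V=np.linalg.inv(W@np.array(ci['tool_from_camera']))
    else: V=np.array(ci['world_to_cam'])
    c=P@V[:3,:3].T+V[:3,3];q=np.c_[c[:,0],-c[:,1],-c[:,2]]@K.T;return q[:,:2]/q[:,2:]
def overlay(im,cam,items,st,box,k,fn):
    x0,y0,x1,y1=box;o=cv2.resize(im[y0:y1,x0:x1],None,fx=k,fy=k,interpolation=cv2.INTER_CUBIC)
    for poly,pose,z,col in items:
        c,s=np.cos(pose[2]),np.sin(pose[2]);w=poly@np.array([[c,s],[-s,c]])+pose[:2]
        q=(proj(cam,np.c_[w,np.full(len(w),z)],st)-[x0,y0]+.5)*k-.5
        cv2.polylines(o,[np.round(q).astype(int)],True,col,1)
    cv2.imwrite(fn,o)
E
python3 - <<'E'
from h import *
s=dict(tcp_pos=[0.53220594,0.23711852,0.28009718],tool_rot=status.observe()['tool_rot'])
im=cv2.imread('pics/w1.png');p=[.5695,.2447,-.0377]
print(at_z('wrist',(.5051*512,.5141*384),.04,s))
overlay(im,'wrist',[(rect(-.061,.061,-.061,.061),p,.046,(0,255,0)),(rect(-.053,.053,-.053,.053),p,.046,(255,255,0)),(rect(-.053,.053,-.053,.053),p,.04,(0,0,255))],s,(200,140,325,250),5,'pics/w1o.png')
E
```

```text
[0.57675254 0.24245257 0.04      ]
```

View pics/w1o.png

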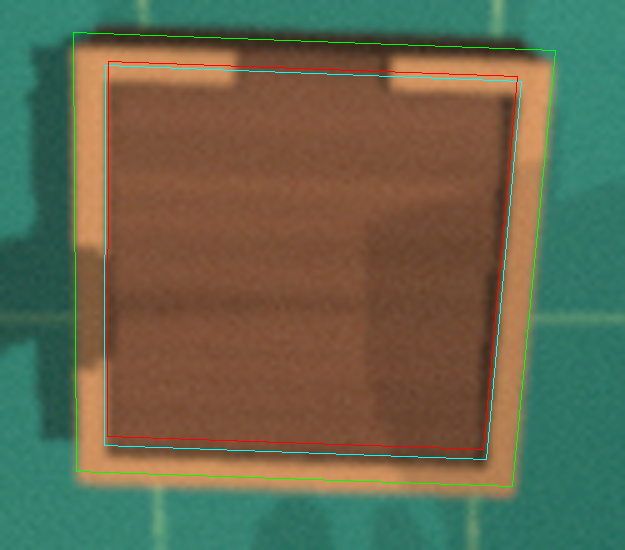

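The rim in the picture sits about 3 mm further back than the fit, because the mask included the front face. Corrected cradle pose: (0.5727, 0.2447), yaw -0.031. Next I'll look at the stone.

>>> apply_moves(
  motion=[
    [[0.004,-0.04,0],[0,0,0],1],
    [[0.004,-0.045,0],[0,0,0],1],
    [[0.004,-0.045,0],[0,0,0],1],
    [[0.004,-0.045,0],[0,0,0],1],
    [[0.004,-0.045,0],[0,0,0],0.5],
    [[0,-0.045,0],[0,0,0],0],
    [[0,-0.045,0],[0,0,0],0],
    [[0,-0.045,0],[0,0,0],0],
    [[0,-0.045,0],[0,0,0],0],
    [[0,-0.045,0],[0,0,0],0],
    [[0,0,0],[0,0,-6.5],0],
    [[0,0,0],[0,0,0],0],
    [[0,0,0],[0,0,0],0],
  ],
)

```text
clock: 4.05
tcp_pos: [0.5117, -0.2057, 0.2803]
tool_rot: [0.175, -3.137, -0.001]
force: [-0.8, 0.2, 0.3]
grip_width: 0.0001
grip_force: 0.0
```

Run:
```python
from h import *
s=status.observe();print(s['clock'],s['tcp_pos'],yaw(s),s['force'],s['grip_width'])
im=imaging.get_image('wrist');cv2.imwrite('pics/w2.png',im)
q,=proj('wrist',[[.592,-.2255,.055]],s);print(q)
m=mask_at('wrist','pattern',q);p=None
if m is not None:
    for z in(.053,.058): p=fit(PAT,m,'wrist',z,[.592,-.2255,.115],s);print(m.sum(),p)
    p=p[0]
else: p=[.592,-.2255,.115]
m=mask_at('wrist','stone',proj('wrist',[[.5,-.32,.053]],s)[0]);e=[.434,-.2277,.12]
if m is not None: e,r=fit(rect(0,.24,-.135,.135),m,'wrist',.0525,e,s);print(e,r)
e=[.434,-.2277,.12] if m is None else e
overlay(im,'wrist',[(PAT,p,.0555,(0,0,255)),(rect(0,.24,-.135,.135),e,.0525,(0,255,0))],s,(100,20,460,284),2,'pics/w2o.png')
```

```text
4.05 [ 0.51171375 -0.20573206  0.28030589] 0.11172590878211963 [-0.84534014  0.22336962  0.31110096] 9.436014139791064e-05
[233.3701365  224.22266531]
5075 (array([ 0.59106025, -0.22667362,  0.10539151]), np.float64(0.00883904306762333))
5075 (array([ 0.58916357, -0.22658036,  0.10328071]), np.float64(0.00904955861059774))
[ 0.43341177 -0.22847599  0.12745083] 0.04228030961104586
```

View pics/w2o.png

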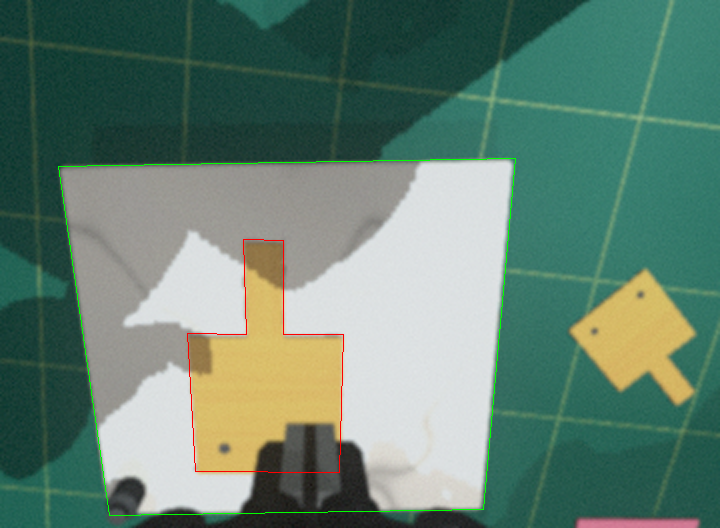

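The overlays match the pattern and the stone, and the weight is at (130,495) in the crop. Stone edge: (0.434, -0.2285), yaw 0.127. Pattern: (0.590, -0.2266), yaw 0.104.

Run:
```python
from h import *
go((.590,-.2266,.088),.112)
```

```text
tilt [ 1.e-04  1.e-04 -1.e+00] turn 0.06 shift mm [-75.4 -29.4 192.4]
```

>>> apply_moves(
  motion=[
    [[-0.025,-0.01,0.012],[0,0,0],0],
    [[-0.025,-0.01,0.03],[0,0,0],0],
    [[-0.0254,-0.0094,0.03],[0,0,0],0],
    [[0,0,0.04],[0,0,0],0],
    [[0,0,0.04],[0,0,0],0],
    [[0,0,0.025],[0,0,0],0],
    [[0,0,0.01],[0,0,0],0],
    [[0,0,0.005],[0,0,0],0],
    [[0,0,0],[0,0,0],0],
    [[0,0,0],[0,0,0],0],
    [[0,0,0],[0,0,0],0],
  ],
)

```text
clock: 5.3
tcp_pos: [0.5906, -0.228, 0.0896]
tool_rot: [-0.178, 3.135, -0.002]
force: [-0.3, 0.2, -0.8]
grip_width: 0.0
grip_force: 0.0
```

>>> apply_moves(
  motion=[
    [[0,0,0.001],[0,0,0],0],
    [[0,0,0.001],[0,0,0],0],
    [[0,0,0.001],[0,0,0],0],
    [[0,0,0.001],[0,0,0],0],
    [[0,0,0.001],[0,0,0],0],
    [[0,0,0.001],[0,0,0],0],
    [[0,0,0.001],[0,0,0],0],
    [[0,0,0],[0,0,0],0],
    [[0,0,0],[0,0,0],0],
  ],
)

```text
clock: 6.2
tcp_pos: [0.5899, -0.2278, 0.0813]
tool_rot: [0.178, -3.137, -0.0]
force: [0.1, 1.1, 0.5]
grip_width: -0.0001
grip_force: 0.0
```

>>> apply_moves(
  motion=[
    [[0,0,0.0005],[0,0,0],0],
    [[0,0,0.0005],[0,0,0],0],
    [[0,0,0.0005],[0,0,0],0],
    [[0,0,0.0005],[0,0,0],0],
    [[0,0,0],[0,0,0],0],
  ],
)

```text
clock: 6.7
tcp_pos: [0.5899, -0.2277, 0.0792]
tool_rot: [0.178, -3.136, -0.0]
force: [-0.5, -0.3, 0.1]
grip_width: 0.0001
grip_force: 0.0
```

>>> apply_moves(
  motion=[
    [[0,0,0.0005],[0,0,0],0],
    [[0,0,0.0005],[0,0,0],0],
    [[0,0,0],[0,0,0],0],
  ],
)

```text
clock: 7.0
tcp_pos: [0.59, -0.2278, 0.0784]
tool_rot: [-0.178, 3.136, -0.0]
force: [0.1, 0.3, 2.4]
grip_width: -0.0
grip_force: 1.5
```

>>> apply_moves(
  motion=[
    [[0,0,0.0003],[0,0,0],0],
    [[0,0,0],[0,0,0],0],
  ],
)

```text
clock: 7.2
tcp_pos: [0.5901, -0.2278, 0.0784]
tool_rot: [-0.178, 3.136, -0.001]
force: [-1.9, 0.5, 8.2]
grip_width: -0.0002
grip_force: 3.7
```

>>> apply_moves(
  motion=[
    [[0.001,0,0],[0,0,0],0],
    [[0.002,0,0],[0,0,0],0],
    [[0.003,0,0],[0,0,0],0],
    [[0.003,0,0],[0,0,0],0],
  ],
)

```text
clock: 7.6
tcp_pos: [0.5814, -0.229, 0.0784]
tool_rot: [-0.178, 3.135, -0.001]
force: [1.3, 0.4, 5.9]
grip_width: -0.0001
grip_force: 2.8
```

>>> apply_moves(
  motion=[
    [[0.003,0,0.0001],[0,0,0],0],
    [[0.003,0,0],[0,0,0],0],
    [[0.003,0,0],[0,0,0],0],
    [[0.003,0,0],[0,0,0],0],
    [[0.003,0,0],[0,0,0],0],
    [[0.003,0,0],[0,0,0],0],
    [[0.003,0,0],[0,0,0],0],
  ],
)

```text
clock: 8.3
tcp_pos: [0.5606, -0.2314, 0.0784]
tool_rot: [-0.178, 3.135, -0.001]
force: [1.6, 0.1, 6.7]
grip_width: 0.0001
grip_force: 3.3
```

>>> apply_moves(
  motion=[
    [[0.003,0,0],[0,0,0],0],
    [[0.003,0,0],[0,0,0],0],
    [[0.003,0,0],[0,0,0],0],
    [[0.003,0,0],[0,0,0],0],
    [[0.003,0,0],[0,0,0],0],
    [[0.003,0,0],[0,0,0],0],
    [[0.003,0,0],[0,0,0],0],
    [[0.003,0,0],[0,0,0],0],
    [[0.003,0,0],[0,0,0],0],
    [[0.003,0,0],[0,0,0],0],
  ],
)

```text
clock: 9.3
tcp_pos: [0.5308, -0.2349, 0.0784]
tool_rot: [-0.178, 3.135, -0.001]
force: [1.5, 0.1, 7.5]
grip_width: 0.0
grip_force: 3.5
```

Run:
```python
from h import *
s=status.observe();print(s['clock'],s['tcp_pos'],s['force'])
im=imaging.get_image('wrist');cv2.imwrite('pics/w3.png',im)
p=[*s['tcp_pos'][:2],.104];e=[.4334,-.2285,.1275]
overlay(im,'wrist',[(PAT,p,.0564,(0,0,255)),(rect(0,.24,-.135,.135),e,.0534,(0,255,0))],s,(0,0,512,384),1.5,'pics/w3o.png')
```

```text
9.3 [ 0.5308253  -0.23485936  0.07839947] [1.54849671 0.11451382 7.54813146]
```

View pics/w3o.png

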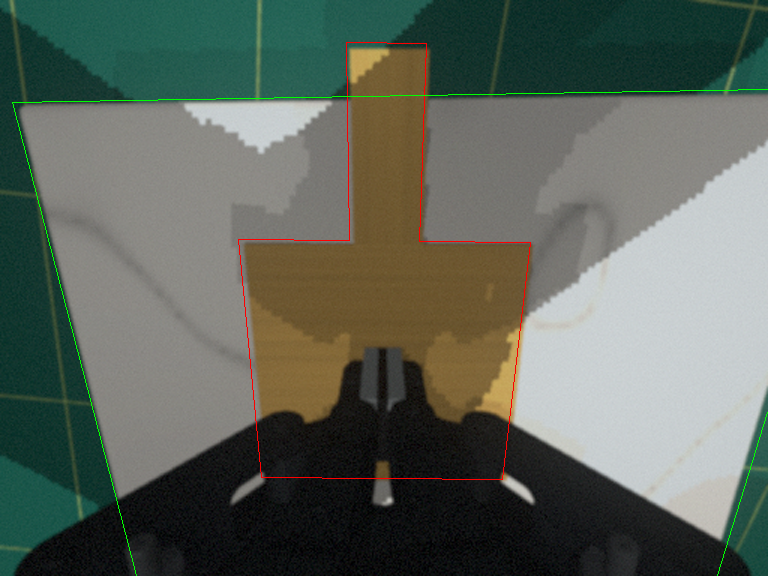

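The view shows the pattern following the fingers with no slip, and its tab end about 20 mm past the edge. I'll slide it about 45 mm more.

>>> apply_moves(
  motion=[
    [[0.003,0,0],[0,0,0],0],
    [[0.003,0,0],[0,0,0],0],
    [[0.003,0,0],[0,0,0],0],
    [[0.003,0,0],[0,0,0],0],
    [[0.003,0,0],[0,0,0],0],
    [[0.003,0,0],[0,0,0],0],
    [[0.003,0,0],[0,0,0],0],
    [[0.003,0,0],[0,0,0],0],
  ],
)

```text
clock: 10.15
tcp_pos: [0.507, -0.2376, 0.0784]
tool_rot: [-0.178, 3.135, -0.002]
force: [1.7, 0.6, 7.4]
grip_width: 0.0003
grip_force: 3.6
```

>>> apply_moves(
  motion=[
    [[0.003,0,0],[0,0,0],0],
    [[0.003,0,0],[0,0,0],0],
    [[0.003,0,0],[0,0,0],0],
    [[0.003,0,0],[0,0,0],0],
    [[0.003,0,0],[0,0,0],0],
    [[0.003,0,0],[0,0,0],0],
    [[0.002,0,0],[0,0,0],0],
    [[0.001,0,0],[0,0,0],0],
    [[0,0,0],[0,0,0],0],
    [[0,0,0],[0,0,0],0],
    [[0,0,0],[0,0,0],0],
  ],
)

```text
clock: 11.25
tcp_pos: [0.486, -0.24, 0.0784]
tool_rot: [-0.178, 3.135, -0.001]
force: [-0.3, -0.4, 9.1]
grip_width: 0.0001
grip_force: 4.5
```

>>> apply_moves(
  motion=[
    [[0,0,-0.003],[0,0,0],0],
    [[0,0,-0.02],[0,0,0],0],
    [[0,0,-0.04],[0,0,0],0],
    [[0.02,0,-0.04],[0,0,0],0.55],
    [[0.03,0,-0.03],[0,0,0],0.55],
    [[0.03,0,0],[0,0,0],0.55],
    [[0.01,0,0],[0,0,0],0.55],
    [[0,0,0],[0,0,0],0.55],
    [[0,0,0],[0,0,0],0.55],
  ],
)

```text
clock: 12.15
tcp_pos: [0.3967, -0.2499, 0.2107]
tool_rot: [-0.177, 3.137, 0.0]
force: [0.0, 0.3, -0.4]
grip_width: 0.0471
grip_force: 0.0
```

Run:
```python
from h import *
s=status.observe();print(s['clock'],s['tcp_pos'],yaw(s),s['grip_width'])
im=imaging.get_image('wrist');cv2.imwrite('pics/w4.png',im)
g=[.488,-.24,.104]
hsv=cv2.cvtColor(im,cv2.COLOR_BGR2HSV);m=mask_at('wrist','pattern',proj('wrist',[[.47,-.24,.0564]],s)[0])
p=g
if m is not None: p,r=fit(PAT,m,'wrist',.0564,g,s);print(m.sum(),p,r)
e=[.4334,-.2285,.1275]
overlay(im,'wrist',[(PAT,p,.0564,(0,0,255)),(rect(0,.24,-.135,.135),e,.0534,(0,255,0))],s,(0,0,512,384),1.5,'pics/w4o.png')
c,sn=np.cos(p[2]),np.sin(p[2])
go((p[0]-.083*c,p[1]-.083*sn,.07),p[2])
```

```text
12.15 [ 0.39673526 -0.24989453  0.210671  ] 0.11281931235921938 0.04710061859218682
8111 [ 0.48602638 -0.23868516  0.10637573] 0.002151209839471495
tilt [-1.e-04  3.e-04 -1.e+00] turn 0.42 shift mm [ -6.7   1.6 140.5]
```

View pics/w4o.png

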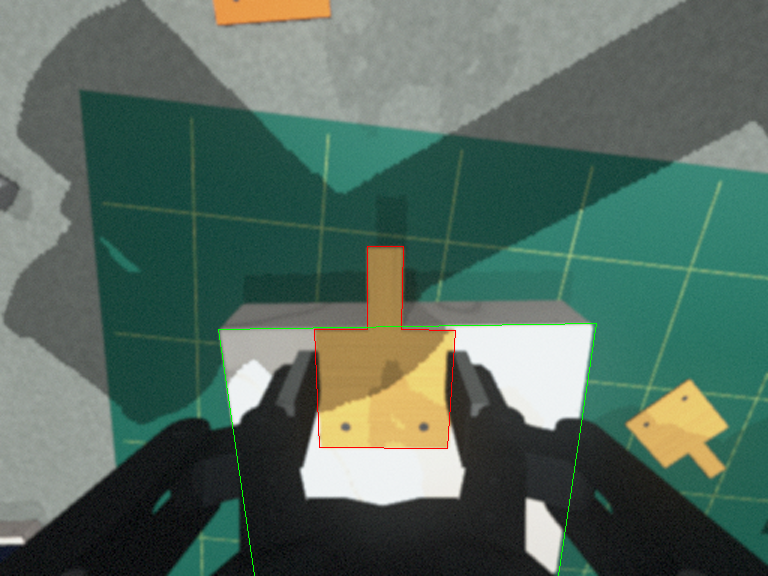

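The overlay fits well: the tab hangs fully over the edge, with its end at (385,247) and the edge at about row 327. Now I'll grasp the tab.

>>> apply_moves(
  motion=[
    [[-0.0117,0.0016,0.03],[0,0,0.4],0.55],
    [[0,0,0.04],[0,0,0],0.55],
    [[0,0,0.035],[0,0,0],0.55],
    [[0,0,0.025],[0,0,0],0.55],
    [[0,0,0.015],[0,0,0],0.55],
    [[0,0,0.0095],[0,0,0],0.55],
    [[0,0,0],[0,0,0],0.55],
    [[0,0,0],[0,0,0],0.55],
    [[0,0,0],[0,0,0],0.55],
  ],
)

```text
clock: 13.15
tcp_pos: [0.4081, -0.2471, 0.0571]
tool_rot: [-0.167, 3.136, -0.001]
force: [0.7, -0.1, 0.6]
grip_width: 0.0466
grip_force: 0.0
```

>>> apply_moves(
  force=60,
  motion=[
    [[0,0,0],[0,0,0],0.45],
    [[0,0,0],[0,0,0],0.38],
    [[0,0,0],[0,0,0],0.33],
    [[0,0,0],[0,0,0],0.28],
    [[0,0,0],[0,0,0],0.24],
    [[0,0,0],[0,0,0],0.2],
    [[0,0,0],[0,0,0],0.2],
    [[0,0,0],[0,0,0],0.2],
  ],
)

```text
clock: 13.95
tcp_pos: [0.4076, -0.2469, 0.0564]
tool_rot: [-0.167, 3.137, -0.0]
force: [0.0, -0.1, 3.1]
grip_width: 0.022
grip_force: 58.5
```

>>> apply_moves(
  force=80,
  motion=[
    [[0,0,0],[0,0,0],0.0],
    [[0,0,0],[0,0,0],0.0],
    [[0,0,-0.003],[0,0,0],0.0],
    [[0,0,-0.006],[0,0,0],0.0],
    [[0,0,-0.01],[0,0,0],0.0],
    [[0,0,-0.02],[0,0,0],0.0],
    [[0,0,-0.03],[0,0,0],0.0],
    [[0,0,-0.03],[0,0,0],0.0],
    [[0,0,-0.02],[0,0,0],0.0],
    [[0,0,-0.01],[0,0,0],0.0],
    [[0,0,0],[0,0,0],0.0],
    [[0,0,0],[0,0,0],0.0],
    [[0,0,0],[0,0,0],0.0],
  ],
)

```text
clock: 15.25
tcp_pos: [0.4071, -0.2465, 0.1844]
tool_rot: [0.167, -3.136, -0.002]
force: [-0.6, 0.0, -1.5]
grip_width: 0.0215
grip_force: 78.3
```

Run:
```python
from h import *
s=status.observe();print(s['clock'],s['tcp_pos'],yaw(s),s['force'],s['wrist_torque'],s['grip_force'],s['grip_width'])
im=imaging.get_image('wrist');cv2.imwrite('pics/w5.png',im)
z=s['tcp_pos'][2]-.001;y=yaw(s);g=np.array([s['tcp_pos'][0]+.078*np.cos(y),s['tcp_pos'][1]+.078*np.sin(y),y])
m=mask_at('wrist','pattern',proj('wrist',[[*g[:2],z]],s)[0]);p=g
if m is not None: p,r=fit(PAT,m,'wrist',z,g,s);print(m.sum(),p,r,g)
overlay(im,'wrist',[(PAT,g,z,(0,0,255))],s,(0,0,512,384),1.5,'pics/w5o.png')
```

```text
15.25 [ 0.40714461 -0.24652149  0.18439128] 0.10623030876454131 [-0.62128541  0.02642512 -1.4566948 ] [-0.01696807  0.13431933  0.00923094] 78.32228064537048 0.021535345297417536Traceback (most recent call last):
  File "<stdin>", line 5, in <module>
  File "h.py", line 31, in mask_at
    if m['pixels'][int(px[1]),int(px[0])]: return m['pixels']
       ~~~~~~~~~~~^^^^^^^^^^^^^^^^^^^^^^^
IndexError: index 384 is out of bounds for axis 0 with size 384
```

Run:
```python
from h import *
s=status.observe()
z=s['tcp_pos'][2]-.001;y=yaw(s);g=np.array([s['tcp_pos'][0]+.078*np.cos(y),s['tcp_pos'][1]+.078*np.sin(y),y])
im=cv2.imread('pics/w5.png');overlay(im,'wrist',[(PAT,g,z,(0,0,255))],s,(100,100,412,384),1.3,'pics/a.png')
im2=imaging.get_image('scene');q=proj('scene',[[*g[:2],z]])[0];print(q)
for c in('scene','top'):
    print(c,[(round(r['p'],2),r['at'][1]*512,r['at'][0]*384) for r in imaging.pinpoint(c,'pattern_mid')[:4]] if c=='scene' else '')
x,yy=q.astype(int);overlay(im2,'scene',[(PAT,g,z,(0,0,255))],s,(x-70,yy-70,x+70,yy+70),3,'pics/b.png')
a=cv2.imread('pics/a.png');b=cv2.imread('pics/b.png');H=max(len(a),len(b))
pad=lambda i:cv2.copyMakeBorder(i,0,H-len(i),0,0,cv2.BORDER_CONSTANT)
o=np.hstack([pad(a),pad(b)])[:600,:];print(o.shape);o=cv2.resize(o,None,fx=min(1,800/o.shape[1]),fy=min(1,800/o.shape[1]));cv2.imwrite('pics/ab.png',o)
go((.5727-.078*np.cos(-.031)-.05,.2447+.078*np.sin(.031),.19),-.031)
```

```text
[182.55857817 174.7898881 ]
scene [(0.95, 385.0752, 264.8064), (0.91, 305.5104, 214.88639999999998), (0.82, 114.2784, 189.312), (0.77, 181.1968, 177.2928)]
top 
(420, 826, 3)
tilt [-1.e-03  8.e-04 -1.e+00] turn 7.86 shift mm [-22.  494.7  -5.2]
```

View pics/ab.png

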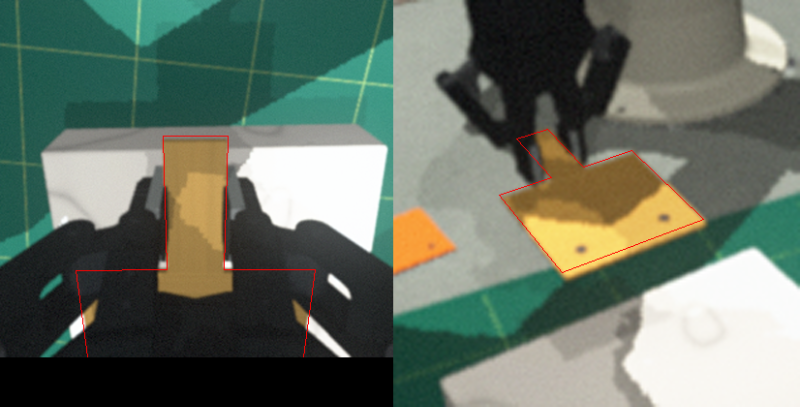

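The tab is held level and the overlay matches in both views. Carrying it to above the cradle.

>>> apply_moves(
  motion=[
    [[0,0.01,0],[0,0,2.6],0],
    [[0,0.02,0],[0,0,2.6],0],
    [[0,0.03,0],[0,0,2.6],0],
    [[0,0.03,0],[0,0,0],0],
    [[0,0.03,0],[0,0,0],0],
    [[0,0.03,0],[0,0,0],0],
    [[0,0.03,0],[0,0,0],0],
    [[0,0.03,0],[0,0,0],0],
    [[-0.005,0.03,0],[0,0,0],0],
    [[-0.005,0.03,0],[0,0,0],0],
    [[-0.01,0.03,0],[0,0,0],0],
    [[-0.01,0.03,0],[0,0,0],0],
    [[-0.01,0.03,0],[0,0,0],0],
    [[-0.01,0.03,0],[0,0,0],0],
    [[-0.01,0.03,0],[0,0,0],0],
    [[-0.005,0.03,0],[0,0,0],0],
    [[-0.003,0.02,0],[0,0,0],0],
    [[0,0.01,0],[0,0,0],0],
    [[0,0,0],[0,0,0],0],
    [[0,0,0],[0,0,0],0],
  ],
)

```text
clock: 17.45
tcp_pos: [0.485, 0.2301, 0.1851]
tool_rot: [-0.047, -3.14, 0.001]
force: [0.2, -0.9, -0.4]
grip_width: 0.0214
grip_force: 78.4
```

Run:
```python
from h import *
s=status.observe();print(s['clock'],s['tcp_pos'],yaw(s),s['grip_force'])
go((.4937,.2471,.10),-.031)
```

```text
17.45 [0.48495035 0.23007953 0.18512345] -0.029800067311433587 78.38711142539978
tilt [-8.e-04 -5.e-04 -1.e+00] turn 0.07 shift mm [-8.2 17.3 85.1]
```

>>> apply_moves(
  motion=[
    [[-0.0041,0.0086,0],[0,0,0],0],
    [[-0.0041,0.0087,0.01],[0,0,0],0],
    [[0,0,0.03],[0,0,0],0],
    [[0,0,0.03],[0,0,0],0],
    [[0,0,0.02],[0,0,0],0],
    [[0,0,0.01],[0,0,0],0],
    [[0,0,0.005],[0,0,0],0],
    [[0,0,0],[0,0,0],0],
    [[0,0,0],[0,0,0],0],
  ],
)

```text
clock: 18.35
tcp_pos: [0.4946, 0.2481, 0.0811]
tool_rot: [0.047, 3.14, 0.001]
force: [-0.2, 0.4, -1.6]
grip_width: 0.0211
grip_force: 78.4
```

Run:
```python
from h import *
s=status.observe();print(s['clock'],s['tcp_pos'],yaw(s),s['force'])
y=yaw(s);g=np.array([s['tcp_pos'][0]+.079*np.cos(y),s['tcp_pos'][1]+.079*np.sin(y),y]);z=s['tcp_pos'][2]-.001
C=[.5727,.2447,-.031];it=[(PAT,g,z,(0,0,255)),(rect(-.061,.061,-.061,.061),C,.046,(0,255,0)),(rect(-.053,.053,-.053,.053),C,.046,(255,255,0))]
outs=[]
for c,k in(('wrist',1.5),('scene',4),('top',4)):
    im=imaging.get_image(c);cv2.imwrite(f'pics/p_{c}.png',im)
    if c=='wrist': b=(120,60,390,330)
    else:
        x,yy=proj(c,[[*g[:2],z]])[0].astype(int);b=(x-50,yy-37,x+50,yy+38)
    overlay(im,c,it,s,b,k,f'pics/q_{c}.png');outs.append(cv2.imread(f'pics/q_{c}.png'))
o=np.zeros((600,805,3),np.uint8);o[:405,:405]=outs[0];o[:300,405:]=outs[1];o[300:,405:]=outs[2];cv2.imwrite('pics/q.png',o[:,:800])
```

```text
18.35 [0.49464086 0.24808597 0.08110666] -0.03002341472904213 [-0.16171027  0.35211233 -1.61800771]
```

View pics/q.png

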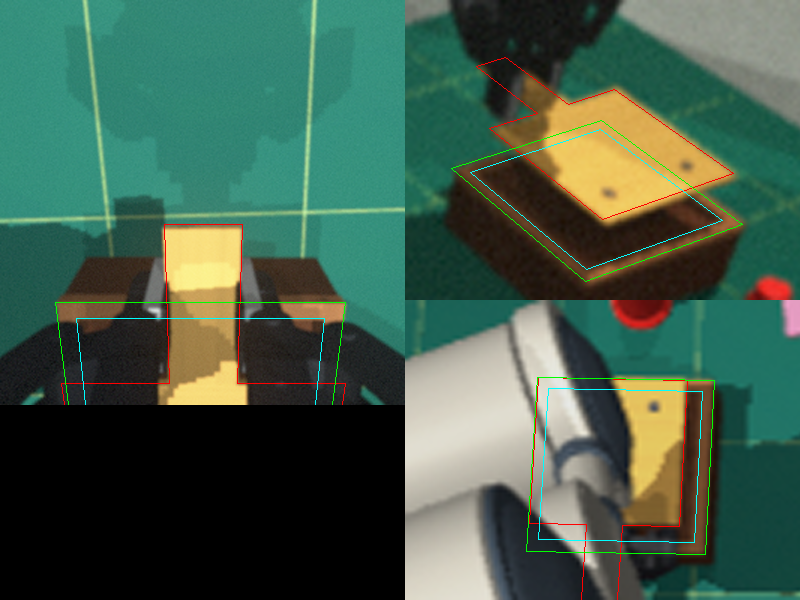

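>>> apply_moves(
  motion=[
    [[0.0009,-0.001,0.005],[0,0,0],0],
    [[0,0,0.008],[0,0,0],0],
    [[0,0,0.008],[0,0,0],0],
    [[0,0,0.004],[0,0,0],0],
    [[0,0,0],[0,0,0],0],
    [[0,0,0],[0,0,0],0],
    [[0,0,0],[0,0,0],0],
  ],
)

```text
clock: 19.2
tcp_pos: [0.4933, 0.2469, 0.0555]
tool_rot: [0.047, 3.141, 0.0]
force: [-0.1, -0.3, -0.6]
grip_width: 0.0211
grip_force: 78.4
```

Run:
```python
from h import *
s=status.observe();print(s['clock'],s['tcp_pos'],yaw(s),s['force'])
go((.4937,.2471,.05),-.031)
y=yaw(s);g=np.array([s['tcp_pos'][0]+.079*np.cos(y),s['tcp_pos'][1]+.079*np.sin(y),y]);z=s['tcp_pos'][2]-.001
C=[.5727,.2447,-.031];it=[(PAT,g,z,(0,0,255)),(rect(-.061,.061,-.061,.061),C,.046,(0,255,0)),(rect(-.053,.053,-.053,.053),C,.046,(255,255,0))]
im=imaging.get_image('scene');x,yy=proj('scene',[[*g[:2],z]])[0].astype(int);b=(x-50,yy-45,x+50,yy+45)
overlay(im,'scene',it,s,b,6,'pics/r.png')
overlay(im,'scene',[],s,b,6,'pics/r2.png')
o=np.hstack([cv2.imread('pics/r.png')[100:500,100:500],cv2.imread('pics/r2.png')[100:500,100:500]]);cv2.imwrite('pics/rr.png',o)
```

```text
19.2 [0.49329477 0.24693562 0.05552057] -0.029883863824647028 [-0.12435893 -0.26333416 -0.62124948]
tilt [ 2.e-04  1.e-04 -1.e+00] turn 0.06 shift mm [-0.4  0.2  5.5]
```

View pics/rr.png

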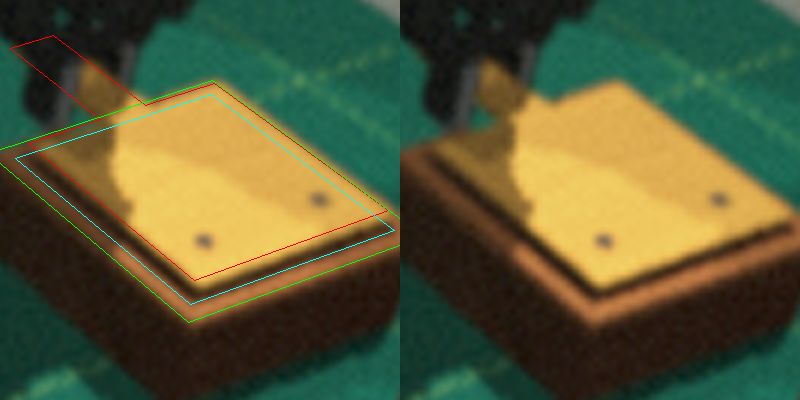

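The pattern is centred over the recess, and its back corner droops by only about 1–2 mm. I'll lower it gently.

>>> apply_moves(
  motion=[
    [[-0.0003,0,0.003],[0,0,0],0],
    [[0,0,0.003],[0,0,0],0],
    [[0,0,0.0015],[0,0,0],0],
    [[0,0,0],[0,0,0],0],
    [[0,0,0],[0,0,0],0],
  ],
)

```text
clock: 19.75
tcp_pos: [0.4934, 0.2469, 0.0478]
tool_rot: [-0.047, -3.141, 0.0]
force: [0.2, -0.1, -2.2]
grip_width: 0.0214
grip_force: 78.4
```

>>> apply_moves(
  motion=[
    [[0,0,0.001],[0,0,0],0],
    [[0,0,0.001],[0,0,0],0],
    [[0,0,0.0005],[0,0,0],0],
    [[0,0,0],[0,0,0],0],
    [[0,0,0],[0,0,0],0],
  ],
)

```text
clock: 20.25
tcp_pos: [0.4935, 0.2469, 0.0454]
tool_rot: [0.047, 3.141, -0.0]
force: [0.5, 0.7, -1.8]
grip_width: 0.0215
grip_force: 78.4
```

>>> apply_moves(
  motion=[
    [[0,0,0.0005],[0,0,0],0],
    [[0,0,0.0005],[0,0,0],0],
    [[0,0,0],[0,0,0],0],
    [[0,0,0],[0,0,0],0],
  ],
)

```text
clock: 20.65
tcp_pos: [0.4935, 0.2469, 0.0444]
tool_rot: [0.047, 3.141, 0.0]
force: [-0.4, -0.9, -0.6]
grip_width: 0.0208
grip_force: 78.4
```

>>> apply_moves(
  motion=[
    [[0,0,0.0005],[0,0,0],0],
    [[0,0,0.0005],[0,0,0],0],
    [[0,0,0],[0,0,0],0],
    [[0,0,0],[0,0,0],0],
  ],
)

```text
clock: 21.05
tcp_pos: [0.4935, 0.2469, 0.0435]
tool_rot: [0.047, 3.141, 0.0]
force: [-0.6, -0.4, 3.2]
grip_width: 0.0213
grip_force: 78.7
```

>>> apply_moves(
  motion=[
    [[0,0,0.0004],[0,0,0],0],
    [[0,0,0],[0,0,0],0],
    [[0,0,0],[0,0,0],0],
  ],
)

```text
clock: 21.35
tcp_pos: [0.4935, 0.2469, 0.0431]
tool_rot: [0.047, 3.141, 0.0]
force: [-0.9, 0.2, 5.5]
grip_width: 0.0213
grip_force: 79.0
```

>>> apply_moves(
  force=20,
  motion=[
    [[0,0,0],[0,0,0],0],
    [[0,0,0],[0,0,0],0],
    [[0,0,0],[0,0,0],0.32],
    [[0,0,0],[0,0,0],0.4],
    [[0,0,0],[0,0,0],0.5],
    [[0,0,0],[0,0,0],0.55],
    [[0,0,0],[0,0,0],0.55],
    [[0,0,0],[0,0,0],0.55],
  ],
)

```text
clock: 22.15
tcp_pos: [0.4935, 0.2469, 0.043]
tool_rot: [-0.047, -3.141, 0.0]
force: [-0.7, -0.7, -0.2]
grip_width: 0.047
grip_force: 0.0
```

>>> apply_moves(
  motion=[
    [[0,0,-0.005],[0,0,0],0.55],
    [[0,0,-0.015],[0,0,0],0.55],
    [[0,0,-0.03],[0,0,0],0.55],
    [[0,0,-0.04],[0,0,0],0.55],
    [[0.01,0,-0.04],[0,0,0],0.55],
    [[0.02,0,-0.03],[0,0,0],0.55],
    [[0.02,0,0],[0,0,0],0.55],
    [[0,0,0],[0,0,0],0.55],
    [[0,0,0],[0,0,0],0.55],
  ],
)

```text
clock: 23.05
tcp_pos: [0.4434, 0.2484, 0.2033]
tool_rot: [0.046, 3.141, 0.0]
force: [0.1, -0.0, 0.1]
grip_width: 0.0473
grip_force: 0.0
```

Run:
```python
from h import *
s=status.observe();print(s['clock'],s['tcp_pos'],s['force'],s['grip_width'])
C=[.5727,.2447,-.031];o=[]
for c,k in(('wrist',2.5),('scene',5)):
    im=imaging.get_image(c)
    q=proj(c,[[.5727,.2447,.043]],s)[0];x,y=q.astype(int);h=int(200/k)
    m=mask_at(c,'pattern',q)
    if m is not None: print(c,m.sum(),fit(PAT,m,c,.043,C,s))
    y=min(y,384-h);overlay(im,c,[(PAT,C,.043,(0,0,255))],s,(x-h,y-h,x+h,y+h),k,'pics/t.png');o.append(cv2.resize(cv2.imread('pics/t.png'),(400,400)))
cv2.imwrite('pics/end.png',np.hstack(o))
```

```text
23.05 [0.44343055 0.24842119 0.20333536] [ 0.09390988 -0.04763547  0.05676182] 0.04734814081896679
wrist 7196 (array([ 0.57214389,  0.24441644, -0.02832579]), np.float64(0.0012411750126112046))
scene 1169 (array([ 0.57387244,  0.24590359, -0.01428408]), np.float64(0.0015899649718944858))
```

View pics/end.png

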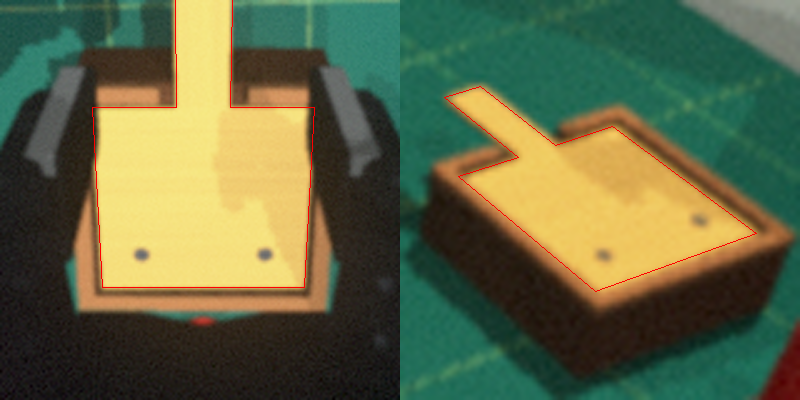

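Both views show the pattern seated flat inside the rim, its tab out through the gap and the fingers clear. Handing in.

```bash
python3 -c "
from bench import sign_off
print(sign_off())"
```

```text
the job is handed in; nothing more can be done
None
```

The gold pattern is seated flat in its cradle, with its tab out through the front gap and the fingers clear, and I handed the job in at about 23 s; the hand-in gave no verdict.

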